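Restock the first-aid case

ROBOT

A 6-joint arm with a two-finger parallel gripper is mounted at the origin on the work surface. World frame = base frame: x ahead of the robot, y to its left, z up, the work surface at z = 0. Lengths are in m, angles in rad, forces in N, time in s.
With the tool pointing down it reaches from about 0.425 to 0.95 m from the base axis. Payload 3.5 kg.
Tool frame: the origin (TCP) lies at the very end of the fingers, on their centre line; the grasp point (between the pads) lies 19 mm behind it (arm.hold_point_z is the distance from the TCP to the grasp point, in m); z points along the fingers, y is the line along which they close (so a half turn about z gives the same grasp; the last joint's range is limited). The gripper opens to 85 mm and grips with 20 to 120 N. Pads are 22 mm wide; open, the fingers measure 114 mm over their backs; the gripper's body (76 mm by 85 mm) begins 54 mm behind the grasp point. The pads swing forward as they close: fully open they stand 13 mm farther back than shut.
Start: joints at [-1.251, 0.286, 1.577, -0, 1.279, -0.15], TCP at [0.306, -0.602, 0.231] pointing down, gripper open.
Joint ranges: [-2.77, 2.77], [-0.9, 2.22], [0.21, 2.48], [-1.53, 4.67], [0.24, 2.81], [-2.84, 2.84]. Speed limits (rad/s): [2.79, 2.79, 3.14, 3.14, 3.14, 3.14].

INTERFACE

Orientations are given as a rotation vector (axis times angle).
In Python, from rig import arm, cams, spotter gives the robot as it stands.
- The arm moves only by the shell command python3 -m inch 'ROWS' [OPENING] [FORCE]. ROWS is JSON, a list of rows, each an object of numbers: "dx", "dy", "dz": the shift along the tool's x, y, z in units of 0.25 m (1.0 is 0.25 m); "yaw": the turn about the tool's z in units of 30 degrees (1.0 is 30 degrees). In form: [{"dx": .., "dy": .., "dz": .., "yaw": ..}, ...]. A call has 1 to 5 rows; each row is the pose to reach, as a shift and turn from the pose commanded when the call began, along the tool's axes at that moment; what a row does not reach only later rows make up. A row lasts 1/8 s, in which the tool goes at most 62.5 mm and 10.7 degrees, less where a joint would pass 70% of its speed; a pose out of reach is approached as far as the arm can. A call with a number of a shift or a turn outside -1 to 1 is refused whole. A call with a gripper value outside its range is refused whole. OPENING is the closure, from -1 (fully open) to 1 (shut), set as the call begins (- or left out, the last holds). The fingers move at their own pace and stop on an object; FORCE is the grip in N (left out, the last holds). Time passes only in rows, so rows that repeat a pose let the fingers close. It gives the time, the measured TCP pose, the force, the opening and the grip force at its end, in the units of the state.
- arm.state(): the state, without advancing time (a new reading comes with each control period).
- cams.read_camera(name): name is "scene" or "top"; returns a dict with "pixels" (420x560x3 uint8, blue, green, red), "range_z" (420x560 float32, m along the optical axis (not along the pixel's ray), 0 where there is no reading), "fov_y" (degrees; the focal length in pixels is half the picture's height over the tangent of half this angle, whatever the lens; pixels are square), "cx", "cy" (the principal point, pixels), "world_from_camera" (4x4, takes a point from camera to world coordinates). Camera axes: x right, y down, z forward; pixel columns grow to the right and rows downward; lengths in m; the calibration is good to about 2 mm. A picture is of the moment at which its call begins.
- arm.hand_in(): hands the job in; it is judged then, once.
Trained networks look in a picture, given as the dict that the camera call returned (one of the last four; its "shot" number tells which), for a name from the list of things; names that differ only in an ending like _2 or _b are one class to them, and where a whole thing is asked for, a point or a joint stands for the part that bears it (a point fixed in the world has none). Each returns a list of dicts, best first, with "confidence" (0 to 1); they miss things now and then, are a little off and sometimes report something else, mostly with a low value. They report only what shows in the picture. A call takes as long as a camera call. They do not tell look-alikes from the thing itself.
- spotter.search_frame(name, picture): "box" ([left, top, right, bottom] in pixels, round what is visible of it).
- spotter.masks_of(name, picture): "region" (420x560 bool, what is visible of it) and "box" ([left, top, right, bottom] in pixels, round what is visible of it).
The state is a dict: "time_s": time; "qpos": joint angles; "qd": joint speeds; "effort": joint torques, N m; "position": TCP position; "tool_rot": TCP orientation; "ft_force": force on the tool from outside, world axes, zero at the start; "torque": the same for the moment, N m; "gripper_width": opening from 0.0 (shut) to 1.0 (fully open); "gripper_force": force on a finger pad.
Only numpy, scipy, OpenCV 4.12 (cv2) and the standard library are available. Lean on these libraries where they do the work, as an engineer would, in place of code of your own. Each camera call takes 0.05 s, during which the arm holds its last target. There are 200 camera calls.

TASK

Lift the green first-aid case's lid by its black handle, open it all the way past upright until it rests on its stop by itself, and never let it slam. Then set the blue-and-white carton down gently, flat and squarely on the yellow foam pad in the case's free bay, long side along long side and within the pad's outline, and let go. Do not tip or push aside the jar in the other bay or any other stock on the table.

Things in the scene. Friction and masses are not known exactly. Their poses are not given: they have to be found in the camera images.
- case: Green plastic first-aid case fixed to the table, 330 mm (x, along the hinge) by 190 mm (y) by 80 mm high without the lid; origin at the centre of its underside, z up. Walls, floor and one middle divider are 6 mm thick; the divider (as high as the walls) runs along y at x = 0 and makes two open-topped bays 156 mm (x) by 178 mm (y), centred at x = +81 and -81 mm, inner floor 6 mm above the origin. The hinge is along the top edge of the +y wall, the lid's handle on the -y side.
- lid (a joint): Lid's opening angle in rad: 0 closed (flat on the case), 1.57 upright, 1.80 resting on the stop, leaning 13 degrees back beyond the hinge. The lid (0.35 kg, 330 by 190 by 22 mm, green with a white cross, underside 1 mm above the rim when shut) turns easily about the hinge: let go before upright it falls shut, past about 1.6 it sinks onto its stop and stays.
- lid_handle (a point): Middle of the lid's handle: a round black bar 14 mm in diameter, parallel to the hinge (case x), straight over 120 mm between its two side arms (arms 14 mm thick), held 45 mm clear of the lid's free edge in the plane of the lid: when shut it is 45 mm out from the -y wall, 91 mm above the table, 235 mm from the hinge. The bar can turn between the fingers while the lid swings. The point turns with the lid: its axes equal the case's when the lid is shut.
- lid_hinge (a point): Point on the lid's hinge axis, at mid length, 80 mm above the table; the axis is the case's x axis direction. Opening moves the handle up and then towards the case's +y.
- carton: Blue-and-white carton to be stowed, rigid, 60 mm (x) by 110 mm (y) by 55 mm high, about 0.22 kg; origin at the centre of its underside, z up. Lies on the table outside the case.
- pad: Yellow foam pad (rigid in effect, fixed) on the floor of the case's free bay, in the middle of the bay: 76 mm (x) by 126 mm (y) by 5 mm thick, origin at the centre of its underside, its top 11 mm above the table; its axes are parallel to the case's. It may be in either bay.
- jar: Amber jar with white cap, loose, 72 mm diameter, 60 mm high, standing in about the middle of the other bay; origin at the centre of its underside. Leave it standing there.
- red_carton: Bystander: red carton 70 (x) by 120 (y) by 50 mm high, origin centre of underside. Leave alone.
- white_carton: Bystander: white and grey carton 110 (x) by 200 (y) by 70 mm high, origin centre of underside. Leave alone.
- bottle_a: Bystander: white bottle with blue label, 62 mm diameter, 170 mm tall, upright, origin centre of underside. Leave alone.
- bottle_b: Bystander: a second bottle just like bottle_a.
- tape: Bystander: cardboard-coloured ring, 100 mm outside diameter, 45 mm high, lying flat, origin centre of underside. Leave alone.
- tub: Bystander: white tub with blue cap, 90 mm diameter, 90 mm tall, origin centre of underside. Leave alone.
Things that resemble listed ones, but are neither listed nor needed, are in the scene too. What is shaped like the carton but brown or purple is not meant.

How it is judged:
By the outcome, as a careful person would: the job done as asked, in the order asked, and still so for the second after the job is handed in, with the robot touching nothing.
It also fails if it takes over 64 s, if anything falls off the work surface, if the arm or the gripper's body presses on something with over 40 N, if the wrist force passes 120 N, or if a joint passes its speed limit or range.

## Working session

There is one attempt and no reset: what is moved stays moved. The work goes in short steps, Python scripts to look and compute and a shell command to move; the robot and the scene stay as the last step left them, time stands still between calls to the robot, and variables do not carry over. Pictures are saved under pics/ and viewed, at most 10 in all, crops included, and the job is handed in when it is done.

```bash
ls; mkdir -p pics
cat > h.py <<'E'
import numpy as np, cv2
from rig import arm, cams, spotter
from scipy.spatial.transform import Rotation as R
def cloud(p):
    h,w=p["range_z"].shape; f=h/2/np.tan(np.radians(p["fov_y"])/2)
    v,u=np.mgrid[:h,:w]; z=p["range_z"].astype(float)
    c=np.stack([(u-p["cx"])*z/f,(v-p["cy"])*z/f,z],-1)
    T=np.array(p["world_from_camera"]); return c@T[:3,:3].T+T[:3,3]
def show(p,n): cv2.imwrite("pics/"+n+".png",p["pixels"])
E
python3 - <<'E'
from h import *
s=arm.state(); print(s['time_s'],s['position'],s['tool_rot'],s['ft_force'],s['gripper_width'],arm.hold_point_z)
for n in ("top","scene"):
    p=cams.read_camera(n); show(p,n+"0"); W=cloud(p); ok=p["range_z"]>0
    np.savez("/tmp/"+n,W=W,ok=ok,px=p["pixels"])
    for k in ("case","lid_handle","carton","red_carton"):
        for d in spotter.masks_of(k,p)[:3]:
            m=d["region"]&ok; q=W[m]
            if len(q)<10: continue
            top=q[q[:,2]>np.percentile(q[:,2],90)-.008]
            print(n,k,round(d["confidence"],2),np.round(d["box"]),len(q),"topz",np.median(top[:,2]).round(3),cv2.minAreaRect(top[:,:2].astype(np.float32)),"bgr",p["pixels"][m].mean(0).round())
E
```

```text
pics
0.0 [ 0.30538326 -0.60122817  0.22991517] [-3.05303366e+00 -7.30599666e-01  3.32804790e-04] [ 0.16748412 -0.62982073  0.5430402 ] 0.9969245762897077 0.0187
top case 0.8 [217. 121. 310. 239.] 7369 topz 0.104 ((0.5391814708709717, 0.04439670592546463), (0.24070176482200623, 0.3291836977005005), 80.81570434570312) bgr [107. 200.  75.]
top lid_handle 0.86 [216. 121. 308. 237.] 7142 topz 0.104 ((0.5396236777305603, 0.04434491693973541), (0.2407221645116806, 0.3295659124851227), 80.83097076416016) bgr [107. 202.  74.]
top carton 0.85 [420. 211. 454. 252.] 862 topz 0.056 ((0.3905006945133209, -0.4876647889614105), (0.10969743877649307, 0.06174815073609352), 16.449495315551758) bgr [130.  63. 111.]
top carton 0.67 [340. 167. 381. 208.] 765 topz 0.056 ((0.5191458463668823, -0.24014514684677124), (0.10694412887096405, 0.061934590339660645), 50.14377212524414) bgr [209. 163. 132.]
top carton 0.58 [314. 234. 352. 254.] 785 topz 0.056 ((0.3509971499443054, -0.1596182882785797), (0.058297380805015564, 0.110369011759758), 0.05483028292655945) bgr [ 74. 104. 147.]
top red_carton 0.75 [332.  99.
[... 925 characters left out ...]
0.] 1323 topz 0.055 ((0.5214109420776367, -0.23708298802375793), (0.11035437136888504, 0.0659225583076477), 48.833072662353516) bgr [169. 132. 112.]
scene carton 0.9 [103. 186. 150. 232.] 1057 topz 0.056 ((0.16928791999816895, -0.2967698872089386), (0.11421176791191101, 0.06099502742290497), 6.832121849060059) bgr [40. 60. 98.]
scene carton 0.83 [ 75. 280. 127. 325.] 1315 topz 0.055 ((0.3918089270591736, -0.48659250140190125), (0.1127476617693901, 0.060811109840869904), 17.359174728393555) bgr [99. 42. 84.]
scene red_carton 0.85 [247. 326. 303. 382.] 1805 topz 0.05 ((0.7626764178276062, -0.22689011693000793), (0.07152558118104935, 0.1211896613240242), 10.302486419677734) bgr [ 47.  52. 182.]
```

View pics/top0.png

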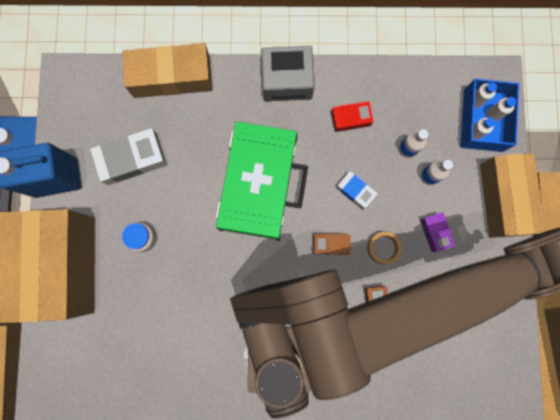

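View pics/scene0.png

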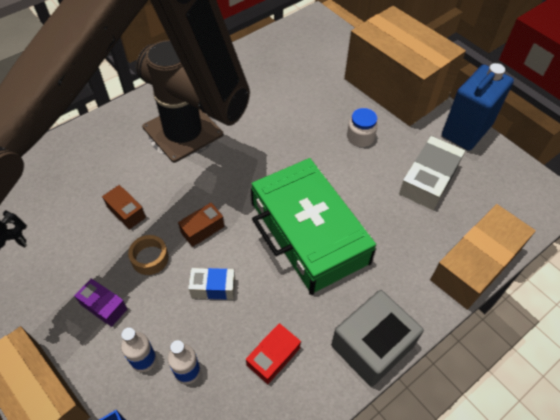

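Run:
```python
from h import *
for n in ("top","scene"):
    d=np.load(f"/tmp/{n}.npz"); W=d["W"];ok=d["ok"];px=d["px"].astype(int)
    b,g,r=px[...,0],px[...,1],px[...,2]
    x,y,z=W[...,0],W[...,1],W[...,2]
    near=ok&(x>.3)&(x<.8)&(y>-.25)&(y<.35)
    lid=near&(z>.098)&(z<.11)&(g>b+40)&(g>r+40)
    print(n,"lid",cv2.minAreaRect(W[lid][:,:2].astype(np.float32)),z[lid].mean())
    hb=near&(z>.075)&(z<.11)&(px.max(-1)<75)
    if hb.sum()>5:
        q=W[hb]; print("bar",hb.sum(),cv2.minAreaRect(q[:,:2].astype(np.float32)),q.min(0),q.max(0)); vv,uu=np.where(hb);print(uu.min(),uu.max(),vv.min(),vv.max())
```

```text
top lid ((0.5431134700775146, 0.07006633281707764), (0.18982189893722534, 0.3284594416618347), 80.70586395263672) 0.10362359786910376
bar 236 ((0.522232174873352, -0.049488529562950134), (0.04615040495991707, 0.12832759320735931), 81.35653686523438) [ 0.45617594 -0.07847621  0.08760571] [ 0.58784468 -0.01832858  0.10564749]
286 306 164 207
scene lid ((0.544469952583313, 0.0714409351348877), (0.1910398155450821, 0.3332042694091797), 80.84718322753906) 0.10365722765639647
bar 704 ((0.574323832988739, -0.007482841610908508), (0.376755028963089, 0.16332592070102692), 20.286224365234375) [ 0.36993331 -0.08124938  0.07508867] [0.72307136 0.13442715 0.10413406]
251 374 188 282
```

The top view shows the lid at px (257,180) with its black handle to the right at (296,186). The blue-and-white carton is at (357,189); the brown ones at (331,243) and (376,295) and the purple one at (438,232) are decoys. The case sits at about (0.5435, 0.0705), turned -9.2°, and its measured sizes match the ones given.

```bash
cat >> h.py <<'E'
TH=np.radians(80.77-90); CX=np.array([np.cos(TH),np.sin(TH),0]); CY=np.array([-np.sin(TH),np.cos(TH),0])
C0=np.array([.5437,.0707,0])
def case(x,y,z): return C0+CX*x+CY*y+[0,0,z]
def go(target,ydir_deg=None):
    s=arm.state(); Rm=R.from_rotvec(s["tool_rot"]).as_matrix(); d=Rm.T@(np.array(target)-s["position"])/.25
    out="d %s"%np.round(d,3)
    if ydir_deg is not None:
        t=Rm[:,1]; a=np.degrees(np.arctan2(t[1],t[0]))
        e=(ydir_deg-a+90)%180-90   # world turn; tool z down -> negative yaw
        out+=" tool-y at %.1f, yaw %.3f units (alt %.3f)"%(a,-e/30,-(e-np.sign(e)*180)/30)
    print(out," q6",round(s["qpos"][5],2),"t",s["time_s"],"tilt",np.round(Rm[:,2],3))
E
python3 - <<'E'
from h import *
print(case(0,-.14,.091))
go(case(0,-.14,.16),80.77)
E
```

```text
[ 0.52124428 -0.06748734  0.091     ]
d [ 1.737 -1.515  0.285] tool-y at -63.1, yaw 1.205 units (alt -4.795)  q6 -0.15 t 0.5 tilt [-0.  0. -1.]
```

```bash
python3 -m inch '[{"dx":0.87,"dy":-0.76,"yaw":0},{"dx":0.87,"dy":-0.76,"yaw":0},{"dx":0.87,"dy":-0.76,"yaw":0},{"dx":0.87,"dy":-0.76,"yaw":0},{"dx":0.87,"dy":-0.76}]' 0.15 40
python3 -m inch '[{"dx":0.6,"dy":-0.5,"yaw":0.6},{"dx":0.6,"dy":-0.5,"yaw":1},{"dx":0.6,"dy":-0.5,"yaw":1},{"dx":0.6,"dy":-0.5,"yaw":1},{"dx":0.6,"dy":-0.5,"yaw":1}]'
python3 - <<'E'
from h import *
print(arm.state()["gripper_width"]); go(case(0,-.14,.16),80.77)
E
```

```text
0.9993842362860434
d [ 1.737 -1.515  0.285] tool-y at -63.1, yaw 1.205 units (alt -4.795)  q6 -0.15 t 0.5 tilt [-0.  0. -1.]validation failed for argument at $[0]...
validation failed for argument at $[0]...
```

```bash
python3 -m inch '[{"dx":0.87,"dy":-0.76,"dz":0.0,"yaw":0.0},{"dx":0.87,"dy":-0.76,"dz":0.0,"yaw":0.0},{"dx":0.87,"dy":-0.76,"dz":0.0,"yaw":0.0},{"dx":0.87,"dy":-0.76,"dz":0.0,"yaw":0.0},{"dx":0.87,"dy":-0.76,"dz":0.0,"yaw":0.0}]' 0.15 40
python3 -m inch '[{"dx":0.6,"dy":-0.5,"dz":0.0,"yaw":1.0},{"dx":0.6,"dy":-0.5,"dz":0.0,"yaw":1.0},{"dx":0.6,"dy":-0.5,"dz":0.0,"yaw":1.0},{"dx":0.6,"dy":-0.5,"dz":0.0,"yaw":1.0},{"dx":0.6,"dy":-0.5,"dz":0.0,"yaw":1.0}]'
python3 - <<'E'
from h import *
print(arm.state()["gripper_width"]); go(case(0,-.14,.16),80.77)
E
```

```text
time_s: 1.12
position: [0.4142, -0.3314, 0.2316]
tool_rot: [3.054, 0.734, 0.001]
ft_force: [0.2, -0.2, 0.1]
gripper_width: 0.425
gripper_force: 0.0
time_s: 1.75
position: [0.4911, -0.1531, 0.2315]
tool_rot: [3.14, -0.079, 0.0]
ft_force: [-0.2, -0.1, -1.2]
gripper_width: 0.427
gripper_force: 0.0
0.42718942772105223
d [ 0.103 -0.348  0.286] tool-y at -92.9, yaw 0.212 units (alt -5.788)  q6 1.12 t 1.75 tilt [ 0. -0. -1.]
```

```bash
python3 -m inch '[{"dx":0.1,"dy":-0.35,"dz":0.12,"yaw":0.21},{"dx":0.1,"dy":-0.35,"dz":0.29,"yaw":0.21},{"dx":0.1,"dy":-0.35,"dz":0.29,"yaw":0.21},{"dx":0.1,"dy":-0.35,"dz":0.29,"yaw":0.21},{"dx":0.1,"dy":-0.35,"dz":0.29,"yaw":0.21}]'
python3 - <<'E'
from h import *
go(case(0,-.14,.072),80.77)
p=cams.read_camera("scene"); im=p["pixels"][130:330,200:460]; cv2.imwrite("pics/s1.png",cv2.resize(im,None,fx=3,fy=3))
E
```

```text
time_s: 2.38
position: [0.5216, -0.0704, 0.1612]
tool_rot: [3.129, -0.259, 0.007]
ft_force: [0.8, -0.6, 0.2]
gripper_width: 0.424
gripper_force: 0.0
d [-0.005 -0.012  0.357] tool-y at -99.5, yaw -0.008 units (alt 5.992)  q6 1.41 t 2.375 tilt [ 0.004 -0.002 -1.   ]
```

View pics/s1.png

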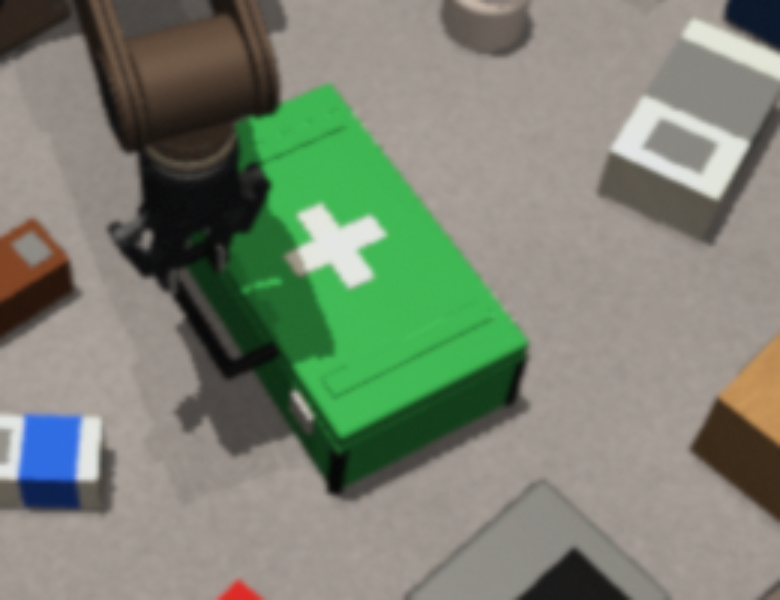

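The gripper hangs over the handle bar at crop px (~200,270), with its fingers across the bar. I'll descend and close.

```bash
python3 -m inch '[{"dx":0.0,"dy":-0.01,"dz":0.09,"yaw":0.0},{"dx":0.0,"dy":-0.01,"dz":0.18,"yaw":0.0},{"dx":0.0,"dy":-0.01,"dz":0.27,"yaw":0.0},{"dx":0.0,"dy":-0.01,"dz":0.355,"yaw":0.0},{"dx":0.0,"dy":-0.01,"dz":0.355,"yaw":0.0}]'
python3 -m inch '[{"dx":0.0,"dy":0.0,"dz":0.0,"yaw":0.0},{"dx":0.0,"dy":0.0,"dz":0.0,"yaw":0.0},{"dx":0.0,"dy":0.0,"dz":0.0,"yaw":0.0},{"dx":0.0,"dy":0.0,"dz":0.0,"yaw":0.0}]' 1.0 30
python3 - <<'E'
from h import *
s=arm.state(); p=np.array(s["position"])+[0,0,-0]
Rm=R.from_rotvec(s["tool_rot"]).as_matrix()
# arc offsets from current pose; rel. to handle radius vector (-.235,.011)
r=np.hypot(.235,.011);a0=np.arctan2(.011,.235)
for th in np.arange(0,1.83,.1):
    dyc=r*np.cos(a0)-r*np.cos(a0+th); dz=r*np.sin(a0+th)-r*np.sin(a0)
    print(round(th,2),np.round(Rm.T@(CY*dyc+[0,0,dz])/.25,3))
print(s["position"]-case(0,-.14,.072))
E
```

```text
time_s: 3.05
position: [0.5201, -0.0666, 0.0695]
tool_rot: [-3.131, 0.259, 0.003]
ft_force: [-0.5, 0.9, 0.1]
gripper_width: 0.426
gripper_force: 0.0
time_s: 3.55
position: [0.5219, -0.0674, 0.0719]
tool_rot: [3.129, -0.256, 0.004]
ft_force: [-2.6, -4.8, 4.0]
gripper_width: 0.152
gripper_force: 29.6
0.0 [0. 0. 0.]
0.1 [ 0.    -0.009 -0.094]
0.2 [ 0.    -0.027 -0.186]
0.3 [ 0.001 -0.054 -0.276]
0.4 [ 0.001 -0.09  -0.363]
0.5 [ 0.001 -0.135 -0.446]
0.6 [ 0.001 -0.188 -0.524]
0.7 [ 0.001 -0.248 -0.596]
0.8 [ 0.001 -0.315 -0.662]
0.9 [ 0.001 -0.388 -0.721]
1.0 [ 0.001 -0.467 -0.772]
1.1 [ 0.001 -0.551 -0.815]
1.2 [ 0.001 -0.638 -0.85 ]
1.3 [ 0.001 -0.729 -0.875]
1.4 [ 0.001 -0.822 -0.892]
1.5 [ 0.001 -0.915 -0.899]
1.6 [ 1.000e-03 -1.009e+00 -8.970e-01]
1.7 [ 0.    -1.103 -0.885]
1.8 [ 0.    -1.194 -0.864]
[ 6.21967684e-04  5.87323348e-05 -1.48938181e-04]
```

```bash
python3 -m inch '[{"dx":0.0,"dy":-0.009,"dz":-0.094,"yaw":0.0},{"dx":0.0,"dy":-0.027,"dz":-0.186,"yaw":0.0},{"dx":0.0,"dy":-0.054,"dz":-0.276,"yaw":0.0},{"dx":0.0,"dy":-0.09,"dz":-0.363,"yaw":0.0},{"dx":0.0,"dy":-0.09,"dz":-0.363,"yaw":0.0}]'
```

```text
time_s: 4.18
position: [0.5254, -0.0456, 0.1636]
tool_rot: [3.126, -0.253, 0.006]
ft_force: [-0.6, -9.1, 1.3]
gripper_width: 0.153
gripper_force: 29.6
```

```bash
python3 -m inch '[{"dx":0.0,"dy":-0.045,"dz":-0.083,"yaw":0.0},{"dx":0.0,"dy":-0.098,"dz":-0.161,"yaw":0.0},{"dx":0.0,"dy":-0.158,"dz":-0.233,"yaw":0.0},{"dx":0.0,"dy":-0.225,"dz":-0.299,"yaw":0.0},{"dx":0.0,"dy":-0.298,"dz":-0.358,"yaw":0.0}]'
python3 -m inch '[{"dx":0.0,"dy":-0.079,"dz":-0.051,"yaw":0.0},{"dx":0.0,"dy":-0.163,"dz":-0.094,"yaw":0.0},{"dx":0.0,"dy":-0.25,"dz":-0.129,"yaw":0.0},{"dx":0.0,"dy":-0.341,"dz":-0.154,"yaw":0.0},{"dx":0.0,"dy":-0.341,"dz":-0.154,"yaw":0.0}]'
python3 - <<'E'
from h import *
s=arm.state(); d=s["position"]-case(0,.095,.08)+[0,0,.019]
print("lid angle",np.arctan2(d[2],-d@CY)-.047, np.hypot(d[2],d@CY), d@CX, s["ft_force"]); go(case(0,-.14,.072))
E
```

```text
time_s: 4.8
position: [0.537, 0.0258, 0.2551]
tool_rot: [3.12, -0.256, 0.004]
ft_force: [-6.8, -12.4, 12.4]
gripper_width: 0.152
gripper_force: 29.3
time_s: 5.42
position: [0.5515, 0.1147, 0.2932]
tool_rot: [3.131, -0.254, 0.009]
ft_force: [-3.0, -3.2, 9.4]
gripper_width: 0.154
gripper_force: 31.8
lid angle 1.3102319674372027 0.23764894715507437 0.0006028511767507087 [-2.98156552 -3.15043435  9.40882194]
d [-0.007  0.739  0.885]  q6 1.76 t 5.425 tilt [ 0.005 -0.001 -1.   ]
```

```bash
python3 -m inch '[{"dx":0.0,"dy":-0.093,"dz":-0.017,"yaw":0.0},{"dx":0.0,"dy":-0.186,"dz":-0.024,"yaw":0.0},{"dx":0.0,"dy":-0.28,"dz":-0.022,"yaw":0.0},{"dx":0.0,"dy":-0.327,"dz":-0.016,"yaw":0.0},{"dx":0.0,"dy":-0.374,"dz":-0.01,"yaw":0.0}]'
python3 -m inch '[{"dx":0.0,"dy":-0.025,"dz":0.006,"yaw":0.0},{"dx":0.0,"dy":-0.05,"dz":0.012,"yaw":0.0},{"dx":0.0,"dy":-0.073,"dz":0.017,"yaw":0.0},{"dx":0.0,"dy":-0.09,"dz":0.021,"yaw":0.0},{"dx":0.0,"dy":-0.09,"dz":0.021,"yaw":0.0}]'
python3 - <<'E'
from h import *
s=arm.state(); d=s["position"]-case(0,.095,.08)+[0,0,.019]
print("lid angle",np.arctan2(d[2],-d@CY)-.047, np.hypot(d[2],d@CY), d@CX, s["ft_force"])
E
```

```text
time_s: 6.05
position: [0.5662, 0.2066, 0.2926]
tool_rot: [-3.131, 0.256, -0.004]
ft_force: [1.2, -0.1, 4.5]
gripper_width: 0.151
gripper_force: 32.9
time_s: 6.68
position: [0.5696, 0.2278, 0.287]
tool_rot: [3.13, -0.257, 0.002]
ft_force: [0.0, -2.8, 6.9]
gripper_width: 0.15
gripper_force: 33.5
lid angle 1.8005112653907005 0.23492452538818367 0.00041476839167949237 [ 0.04911753 -2.75811196  6.87736928]
```

```bash
python3 -m inch '[{"dx":0.0,"dy":0.0,"dz":0.0,"yaw":0.0},{"dx":0.0,"dy":0.0,"dz":0.0,"yaw":0.0},{"dx":0.0,"dy":0.0,"dz":0.0,"yaw":0.0}]' 0.15
python3 -m inch '[{"dx":0.0,"dy":0.0,"dz":-0.06,"yaw":0.0},{"dx":0.0,"dy":0.0,"dz":-0.15,"yaw":0.0},{"dx":0.0,"dy":0.1,"dz":-0.28,"yaw":0.0},{"dx":0.0,"dy":0.3,"dz":-0.28,"yaw":0.0},{"dx":0.0,"dy":0.5,"dz":-0.28,"yaw":0.0}]'
python3 -m inch '[{"dx":0.0,"dy":0.25,"dz":0.0,"yaw":0.0},{"dx":0.0,"dy":0.5,"dz":0.0,"yaw":0.0},{"dx":0.0,"dy":0.75,"dz":0.0,"yaw":0.0},{"dx":0.0,"dy":1.0,"dz":0.0,"yaw":0.0},{"dx":0.0,"dy":1.0,"dz":0.0,"yaw":0.0}]' -1.0
python3 - <<'E'
from h import *
ps={}
for n in ("top","scene"):
    p=cams.read_camera(n); ps[n]=p["pixels"]; W=cloud(p); ok=p["range_z"]>0
    b,g,r=[p["pixels"][...,i].astype(int) for i in range(3)]; loc=(W-C0)@np.stack([CX,CY,[0,0,1]],1)
    q=loc[ok]; m=(abs(q[:,0])<.16)&(abs(q[:,1])<.095)&(q[:,2]>-.02)&(q[:,2]<.1)
    yl=ok&(r>140)&(g>110)&(b<.6*g)&(abs(loc[...,0])<.16)&(abs(loc[...,1])<.1)&(loc[...,2]<.03)
    print(n,"yellow",yl.sum(), loc[yl].mean(0) if yl.any() else "", cv2.minAreaRect(loc[yl][:,:2].astype(np.float32)) if yl.sum()>5 else "")
    hi=q[(abs(q[:,0])<.17)&(q[:,2]>.12)&(q[:,2]<.34)&(q[:,1]>.08)&(q[:,1]<.22)]
    if len(hi)>20:
        c=np.polyfit(hi[:,2],hi[:,1],1); print("lid lean deg",np.degrees(np.arctan(c[0])),len(hi),hi.max(0))
    for k in ("carton","pad","jar"):
        for d in spotter.masks_of(k,p)[:3]:
            mm=d["region"]&ok; w=W[mm]
            if len(w)<10: continue
            t=w[w[:,2]>np.percentile(w[:,2],90)-.008]; cc=cv2.minAreaRect(t[:,:2].astype(np.float32))
            print(n,k,round(d["confidence"],2),np.round(d["box"]),np.median(t[:,2]).round(3),np.round(cc[0],4),np.round(cc[1],4),round(cc[2],1),"case:",np.round((np.array([*cc[0],0])-C0)@np.stack([CX,CY],1),3),p["pixels"][mm].mean(0).round())
cv2.imwrite("pics/b2.png",np.vstack([cv2.resize(ps["top"][80:280,180:480],(798,532))[:,:]]))
cv2.imwrite("pics/b3.png",cv2.resize(ps["scene"][100:320,170:470],(798,585)))
E
```

```text
time_s: 7.05
position: [0.5689, 0.2282, 0.285]
tool_rot: [3.131, -0.257, -0.003]
ft_force: [0.1, -0.8, 0.5]
gripper_width: 0.427
gripper_force: 0.0
time_s: 7.68
position: [0.549, 0.1039, 0.3582]
tool_rot: [-3.131, 0.255, -0.005]
ft_force: [0.3, -0.3, 0.0]
gripper_width: 0.426
gripper_force: 0.0
time_s: 8.3
position: [0.5075, -0.1456, 0.3571]
tool_rot: [3.129, -0.267, 0.002]
ft_force: [0.7, -0.1, -1.0]
gripper_width: 1.004
gripper_force: 0.0
top yellow 966 [-0.08298043 -0.00067867  0.01103523] ((-0.08299069851636887, 0.00013738125562667847), (0.1270437091588974, 0.07743498682975769), 89.94296264648438)
lid lean deg 16.316114497719763 3644 [0.16527527 0.16569821 0.31976377]
top carton 0.71 [337. 235. 352. 252.] 0.056 [ 0.3445 -0.1546] [0.0551 0.1209] 7.6 case: [-0.16  -0.254] [ 68. 108. 167.]
top carton 0.69 [368. 287. 391. 324.] 0.056 [ 0.169  -0.2982] [0.1067 0.0605] 5.6 case: [-0.311 -0.424] [ 75. 108. 157.]
top carton 0.68 [421. 210. 456. 253.] 0.056 [ 0.3901 -0.488 ] [0.1099 0.0638] 18.7 case: [-0.062 -0.576] [164.  82. 141.]
top pad 0.65 [231. 194. 280. 221.] 0.012 [0.4628 0.0828
[... 561 characters left out ...]
5. 234. 300.] 0.055 [ 0.5212 -0.2368] [0.1099 0.064 ] 49.6 case: [ 0.027 -0.307] [180. 143. 122.]
scene carton 0.95 [ 74. 279. 126. 327.] 0.055 [ 0.3923 -0.4856] [0.1158 0.0615] 17.6 case: [-0.06  -0.573] [141.  63. 122.]
scene carton 0.94 [103. 184. 150. 232.] 0.055 [ 0.1693 -0.2973] [0.1156 0.0613] 5.3 case: [-0.311 -0.423] [ 45.  67. 108.]
scene pad 0.88 [275. 190. 318. 228.] 0.011 [0.4664 0.0841] [0.1265 0.0769] 81.0 case: [-0.078  0.001] [ 71. 208. 219.]
scene jar 0.96 [312. 233. 341. 267.] 0.066 [0.6251 0.0593] [0.0619 0.0621] 12.0 case: [0.082 0.002] [159. 166. 178.]
scene jar 0.63 [246. 326. 300. 380.] 0.05 [ 0.7627 -0.2269] [0.072  0.1215] 10.9 case: [ 0.264 -0.259] [ 53.  58. 195.]
```

View pics/b2.png

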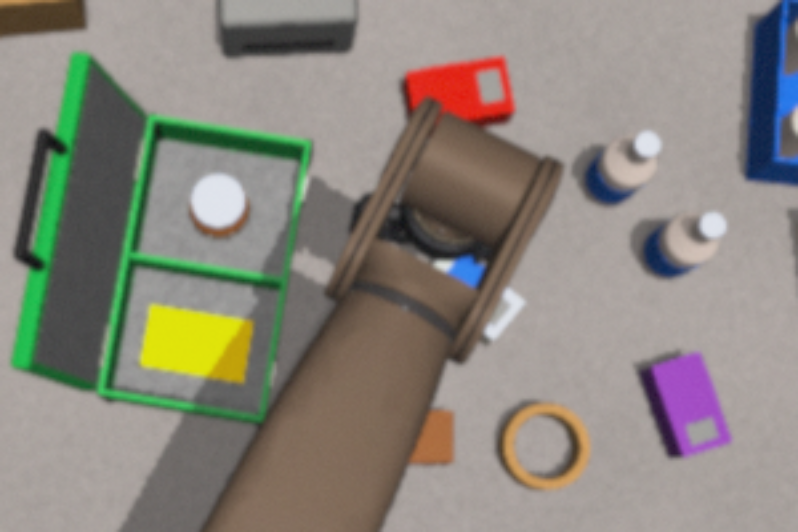

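View pics/b3.png

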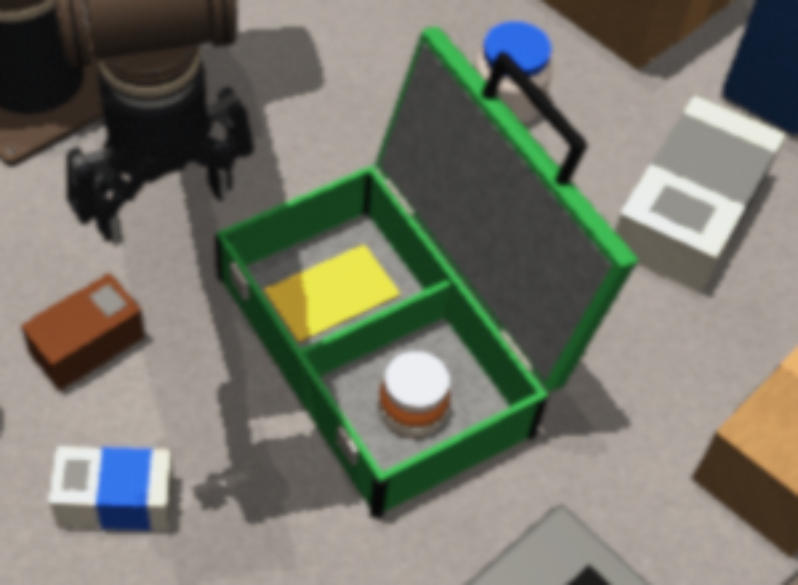

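The lid rests on its stop. In the scene crop the pad is at (330,290) and the jar stands at (415,390). The carton at (110,490) is clear. Next I'll pick it up.

```bash
python3 -m inch '[{"dx":0.0,"dy":0.3,"dz":0.15,"yaw":-0.35},{"dx":0.0,"dy":0.36,"dz":0.3,"yaw":-0.7},{"dx":0.0,"dy":0.36,"dz":0.5,"yaw":-1.0},{"dx":0.0,"dy":0.36,"dz":0.7,"yaw":-1.0},{"dx":0.0,"dy":0.36,"dz":0.7,"yaw":-1.0}]'
python3 -m inch '[{"dx":0.0,"dy":0.0,"dz":0.0,"yaw":-0.35},{"dx":0.0,"dy":0.0,"dz":0.0,"yaw":-0.7},{"dx":0.0,"dy":0.0,"dz":0.0,"yaw":-0.97},{"dx":0.0,"dy":0.0,"dz":0.0,"yaw":-0.97}]'
python3 - <<'E'
from h import *
go([.520,-.2383,.10],49.7-90)
p=cams.read_camera("scene");W=cloud(p);ok=p["range_z"]>0
print(arm.state()["qpos"])
E
```

```text
time_s: 9.32
position: [0.4911, -0.2281, 0.1763]
tool_rot: [-3.083, -0.562, 0.011]
ft_force: [-0.2, -0.2, -0.8]
gripper_width: 1.002
gripper_force: 0.0
time_s: 9.82
position: [0.4951, -0.231, 0.1842]
tool_rot: [2.847, 1.318, 0.004]
ft_force: [-0.1, 0.1, 0.2]
gripper_width: 1.001
gripper_force: 0.0
d [0.042 0.093 0.337] tool-y at -40.3, yaw -0.001 units (alt 5.999)  q6 0.08 t 9.825 tilt [ 0.004 -0.003 -1.   ]
[-6.22455443e-01  4.55978624e-02  1.94048828e+00  2.40661899e-05
  1.15150754e+00  8.22275950e-02]
```

```bash
python3 -m inch '[{"dx":0.042,"dy":0.093,"dz":0.1,"yaw":0.0},{"dx":0.042,"dy":0.093,"dz":0.25,"yaw":0.0},{"dx":0.042,"dy":0.093,"dz":0.33,"yaw":0.0},{"dx":0.042,"dy":0.093,"dz":0.33,"yaw":0.0}]'
python3 - <<'E'
from h import *
go([.520,-.2383,.015],49.7-90)
E
```

```text
time_s: 10.38
position: [0.5172, -0.2369, 0.0973]
tool_rot: [-2.848, -1.318, 0.003]
ft_force: [0.7, -0.1, 0.3]
gripper_width: 0.997
gripper_force: 0.0
d [0.003 0.013 0.329] tool-y at -40.3, yaw -0.001 units (alt 5.999)  q6 0.1 t 10.375 tilt [-0.003  0.002 -1.   ]
```

```bash
python3 -m inch '[{"dx":0.0,"dy":0.007,"dz":0.1,"yaw":0.0},{"dx":0.0,"dy":0.007,"dz":0.2,"yaw":0.0},{"dx":0.0,"dy":0.007,"dz":0.28,"yaw":0.0},{"dx":0.0,"dy":0.007,"dz":0.33,"yaw":0.0},{"dx":0.0,"dy":0.007,"dz":0.33,"yaw":0.0}]'
python3 -m inch '[{"dx":0.0,"dy":0.0,"dz":0.0,"yaw":0.0},{"dx":0.0,"dy":0.0,"dz":0.0,"yaw":0.0},{"dx":0.0,"dy":0.0,"dz":0.0,"yaw":0.0},{"dx":0.0,"dy":0.0,"dz":0.0,"yaw":0.0},{"dx":0.0,"dy":0.0,"dz":0.0,"yaw":0.0}]' 1.0 40
python3 -m inch '[{"dx":0.0,"dy":0.0,"dz":-0.1,"yaw":0.0},{"dx":0.0,"dy":0.0,"dz":-0.25,"yaw":0.0},{"dx":0.0,"dy":0.0,"dz":-0.42,"yaw":0.0},{"dx":0.0,"dy":0.0,"dz":-0.6,"yaw":0.0},{"dx":0.0,"dy":0.0,"dz":-0.6,"yaw":0.0}]'
python3 - <<'E'
from h import *
go(case(-.0815,0,.16),80.77-90)
p=cams.read_camera("scene");W=cloud(p);ok=p["range_z"]>0
for d in spotter.masks_of("carton",p)[:3]:
    m=d["region"]&ok;w=W[m];print(d["confidence"],d["box"],w.min(0),w.max(0),np.percentile(w,[2,98],0),p["pixels"][m].mean(0))
cv2.imwrite("pics/c1.png",cv2.resize(p["pixels"][120:340,120:420],(798,585)))
E
```

```text
time_s: 11.0
position: [0.5191, -0.2386, 0.0155]
tool_rot: [-2.85, -1.32, 0.001]
ft_force: [0.0, 0.4, 1.1]
gripper_width: 0.999
gripper_force: 0.0
time_s: 11.62
position: [0.5202, -0.2393, 0.0173]
tool_rot: [2.849, 1.32, 0.001]
ft_force: [-0.7, 0.8, 6.9]
gripper_width: 0.695
gripper_force: 45.9
time_s: 12.25
position: [0.5214, -0.2401, 0.1698]
tool_rot: [2.844, 1.318, 0.006]
ft_force: [0.2, -0.2, -2.2]
gripper_width: 0.698
gripper_force: 45.3
d [ 0.838 -1.015  0.031] tool-y at -40.3, yaw -1.035 units (alt 4.965)  q6 0.09 t 12.25 tilt [ 0.007 -0.005 -1.   ]
0.92 [104.2, 185.6, 149.7, 231.2] [ 0.07351736 -0.33235533 -0.00469584] [ 0.22986479 -0.25198494  0.06263508] [[ 0.11739307 -0.33038053  0.00087623]
 [ 0.22690571 -0.26250429  0.06026495]] [ 45.63031423  67.46025878 107.71996303]
0.7 [179.7, 212.8, 224.2, 241.3] [ 0.29200239 -0.2755878  -0.00551848] [ 0.54431594 -0.10220653  0.32489825] [[ 0.31741885 -0.27496238 -0.00264262]
 [ 0.52317326 -0.10420333  0.31686103]] [37.08484848 48.81818182 70.99393939]
0.59 [177.6, 234.0, 232.7, 272.9] [ 0.38434194 -0.29918418 -0.00285401] [ 0.58261062 -0.12836806  0.27818677] [[ 0.47637445 -0.29579774  0.1544446 ]
 [ 0.57821772 -0.18559806  0.21176725]] [121.7495637  106.88219895 100.41884817]
```

View pics/c1.png

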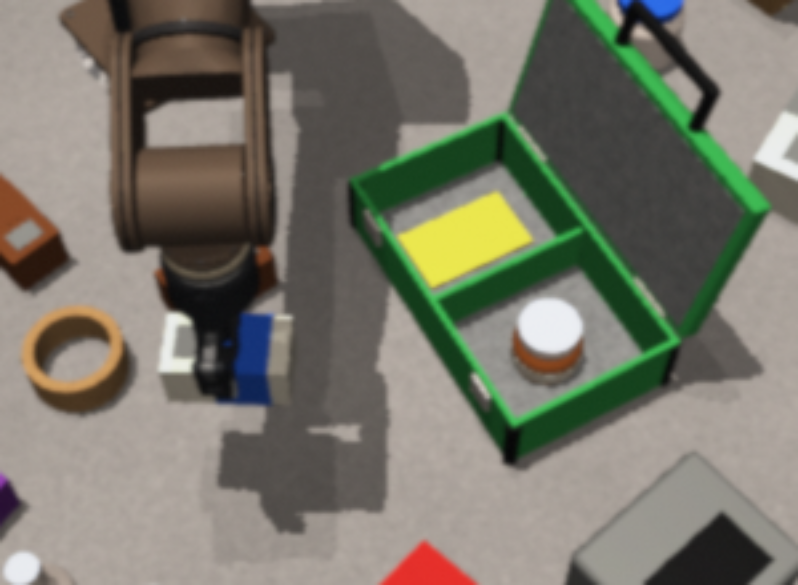

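The carton is held level, at crop px (225,355). Now I'll carry it over the pad.

```bash
python3 -m inch '[{"dx":0.11,"dy":-0.13,"dz":0.0,"yaw":0.0},{"dx":0.25,"dy":-0.3,"dz":0.0,"yaw":0.0},{"dx":0.39,"dy":-0.47,"dz":0.0,"yaw":0.0},{"dx":0.53,"dy":-0.64,"dz":0.0,"yaw":0.0},{"dx":0.65,"dy":-0.8,"dz":0.0,"yaw":0.0}]'
python3 -m inch '[{"dx":0.1,"dy":-0.1,"dz":0.0,"yaw":-0.25},{"dx":0.19,"dy":-0.2,"dz":0.0,"yaw":-0.5},{"dx":0.19,"dy":-0.2,"dz":0.0,"yaw":-0.8},{"dx":0.19,"dy":-0.2,"dz":0.0,"yaw":-1.0},{"dx":0.19,"dy":-0.2,"dz":0.0,"yaw":-1.0}]'
python3 - <<'E'
from h import *
go(case(-.0815,0,.14),80.77-90)
E
```

```text
time_s: 12.98
position: [0.4693, 0.0166, 0.1626]
tool_rot: [-2.847, -1.319, 0.008]
ft_force: [0.1, 0.3, -2.2]
gripper_width: 0.699
gripper_force: 45.2
time_s: 13.6
position: [0.4626, 0.0832, 0.163]
tool_rot: [-2.41, -2.01, 0.007]
ft_force: [0.5, -0.6, -4.2]
gripper_width: 0.697
gripper_force: 45.2
d [0.003 0.003 0.092] tool-y at -10.3, yaw -0.037 units (alt 5.963)  q6 0.14 t 13.6 tilt [-0.006  0.    -1.   ]
```

```bash
python3 -m inch '[{"dx":0.003,"dy":0.003,"dz":0.06,"yaw":-0.035},{"dx":0.003,"dy":0.003,"dz":0.12,"yaw":-0.035},{"dx":0.003,"dy":0.003,"dz":0.17,"yaw":-0.035},{"dx":0.003,"dy":0.003,"dz":0.17,"yaw":-0.035}]'
python3 - <<'E'
from h import *
s=arm.state(); go(case(-.0815,0,.0275),80.77-90)
zt=s["position"][2]-.0165+.055; print("exp top",zt)
A=np.stack([CX,CY,[0,0,1]],1)
for n in ("top","scene"):
    p=cams.read_camera(n);L=(cloud(p)-C0)@A;ok=p["range_z"]>0
    m=ok&(abs(L[...,2]-zt)<.008)&(abs(L[...,0]+.08)<.1)&(abs(L[...,1])<.09)&(p["pixels"].max(-1)>80)
    q=L[m]
    if len(q)>20: print(n,len(q),cv2.minAreaRect(q[:,:2].astype(np.float32)),q[:,:2].min(0),q[:,:2].max(0),np.median(q[:,2]))
    if n=="scene": cv2.imwrite("pics/d1.png",cv2.resize(p["pixels"][110:300,210:470],(798,583)))
E
```

```text
time_s: 14.1
position: [0.4641, 0.0836, 0.1216]
tool_rot: [-2.391, -2.033, 0.005]
ft_force: [-0.3, -0.1, -2.9]
gripper_width: 0.695
gripper_force: 45.1
d [ 0.    -0.002  0.376] tool-y at -9.3, yaw -0.001 units (alt 5.999)  q6 0.12 t 14.1 tilt [-0.004  0.    -1.   ]
exp top 0.1601216190769231
top 48 ((-0.07475735247135162, -0.0025941841304302216), (0.10991592705249786, 0.058416202664375305), 85.74405670166016) [-0.10796345 -0.05578548] [-0.04928136  0.05400212] 0.1587132304911132
scene 458 ((-0.07950089871883392, 0.0016666688024997711), (0.065460205078125, 0.11264610290527344), 0.272903174161911) [-0.11207444 -0.05469015] [-0.04650834  0.05810645] 0.16091783207750243
```

View pics/d1.png

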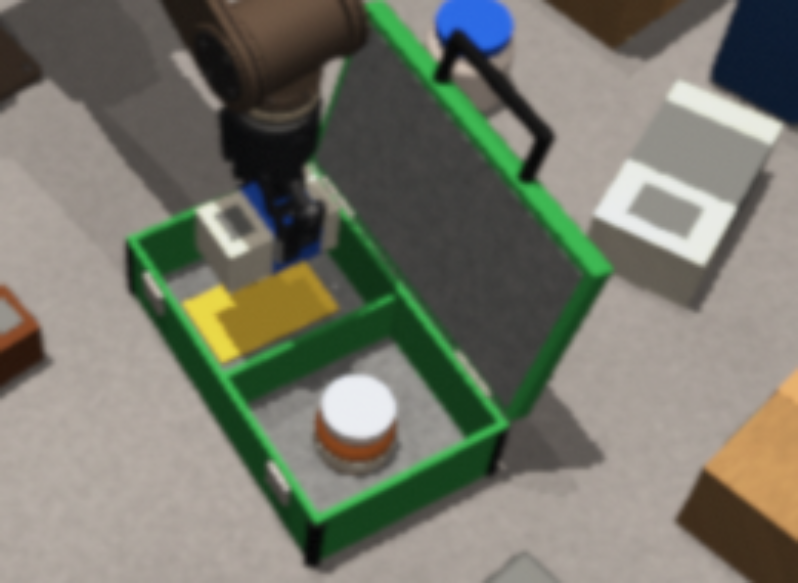

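The carton is square above the pad and within 2 mm of its centre. I'll lower it slowly, watching the force.

```bash
python3 -m inch '[{"dx":0.0,"dy":0.0,"dz":0.08,"yaw":0.0},{"dx":0.0,"dy":0.0,"dz":0.16,"yaw":0.0},{"dx":0.0,"dy":0.0,"dz":0.24,"yaw":0.0},{"dx":0.0,"dy":0.0,"dz":0.31,"yaw":0.0},{"dx":0.0,"dy":0.0,"dz":0.34,"yaw":0.0}]'
python3 -m inch '[{"dx":0.0,"dy":0.0,"dz":0.005,"yaw":0.0},{"dx":0.0,"dy":0.0,"dz":0.01,"yaw":0.0},{"dx":0.0,"dy":0.0,"dz":0.015,"yaw":0.0},{"dx":0.0,"dy":0.0,"dz":0.02,"yaw":0.0},{"dx":0.0,"dy":0.0,"dz":0.02,"yaw":0.0}]'
```

```text
time_s: 14.82
position: [0.4654, 0.0837, 0.0383]
tool_rot: [-2.393, -2.035, 0.0]
ft_force: [0.1, 0.1, -3.1]
gripper_width: 0.699
gripper_force: 45.2
time_s: 15.45
position: [0.4654, 0.0836, 0.0336]
tool_rot: [2.393, 2.035, 0.0]
ft_force: [-0.4, 0.5, -3.3]
gripper_width: 0.7
gripper_force: 45.2
```

```bash
python3 -m inch '[{"dx":0.0,"dy":0.0,"dz":0.004,"yaw":0.0},{"dx":0.0,"dy":0.0,"dz":0.008,"yaw":0.0},{"dx":0.0,"dy":0.0,"dz":0.012,"yaw":0.0},{"dx":0.0,"dy":0.0,"dz":0.012,"yaw":0.0},{"dx":0.0,"dy":0.0,"dz":0.012,"yaw":0.0}]'
python3 -m inch '[{"dx":0.0,"dy":0.0,"dz":0.003,"yaw":0.0},{"dx":0.0,"dy":0.0,"dz":0.006,"yaw":0.0},{"dx":0.0,"dy":0.0,"dz":0.006,"yaw":0.0},{"dx":0.0,"dy":0.0,"dz":0.006,"yaw":0.0}]'
```

```text
time_s: 16.08
position: [0.4654, 0.0837, 0.0306]
tool_rot: [-2.393, -2.035, 0.0]
ft_force: [-0.6, 0.5, -2.8]
gripper_width: 0.699
gripper_force: 45.2
time_s: 16.58
position: [0.4654, 0.0837, 0.0291]
tool_rot: [-2.393, -2.035, 0.0]
ft_force: [0.3, -0.3, -2.8]
gripper_width: 0.698
gripper_force: 45.2
```

```bash
python3 -m inch '[{"dx":0.0,"dy":0.0,"dz":0.003,"yaw":0.0},{"dx":0.0,"dy":0.0,"dz":0.005,"yaw":0.0},{"dx":0.0,"dy":0.0,"dz":0.005,"yaw":0.0},{"dx":0.0,"dy":0.0,"dz":0.005,"yaw":0.0}]'
python3 - <<'E'
from h import *
A=np.stack([CX,CY,[0,0,1]],1); p=cams.read_camera("scene");L=(cloud(p)-C0)@A
m=(p["range_z"]>0)&(abs(L[...,2]-.068)<.01)&(abs(L[...,0]+.08)<.032)&(abs(L[...,1])<.06)&(p["pixels"].min(-1)>110)
print(m.sum(),np.percentile(L[m][:,2],[10,50,90]))
E
```

```text
time_s: 17.08
position: [0.4655, 0.0837, 0.0284]
tool_rot: [-2.393, -2.036, 0.0]
ft_force: [-2.9, -0.0, 4.3]
gripper_width: 0.699
gripper_force: 46.0
282 [0.06255067 0.06636117 0.06939326]
```

Contact: the force rose by about 7 N and the carton's top is at 0.066 as it should be. Releasing and retreating.

```bash
python3 -m inch '[{"dx":0.0,"dy":0.0,"dz":0.0,"yaw":0.0},{"dx":0.0,"dy":0.0,"dz":0.0,"yaw":0.0},{"dx":0.0,"dy":0.0,"dz":0.0,"yaw":0.0},{"dx":0.0,"dy":0.0,"dz":0.0,"yaw":0.0},{"dx":0.0,"dy":0.0,"dz":0.0,"yaw":0.0}]' -1.0
python3 -m inch '[{"dx":0.0,"dy":0.0,"dz":-0.06,"yaw":0.0},{"dx":0.0,"dy":0.0,"dz":-0.18,"yaw":0.0},{"dx":0.0,"dy":0.0,"dz":-0.35,"yaw":0.0},{"dx":0.0,"dy":0.0,"dz":-0.55,"yaw":0.0},{"dx":0.0,"dy":0.0,"dz":-0.75,"yaw":0.0}]'
python3 -m inch '[{"dx":-0.2,"dy":0.0,"dz":0.0,"yaw":0.0},{"dx":-0.45,"dy":0.0,"dz":0.0,"yaw":0.0},{"dx":-0.7,"dy":0.0,"dz":0.0,"yaw":0.0},{"dx":-0.9,"dy":0.0,"dz":0.0,"yaw":0.0},{"dx":-0.9,"dy":0.0,"dz":0.0,"yaw":0.0}]'
python3 - <<'E'
from h import *
A=np.stack([CX,CY,[0,0,1]],1)
for n in ("top","scene"):
    p=cams.read_camera(n);L=(cloud(p)-C0)@A
    m=(p["range_z"]>0)&(abs(L[...,2]-.066)<.007)&(abs(L[...,0]+.08)<.07)&(abs(L[...,1])<.085)&~((p["pixels"][...,1]>1.3*p["pixels"][...,0])&(p["pixels"][...,1]>1.3*p["pixels"][...,2]))
    print(n,m.sum(),cv2.minAreaRect(L[m][:,:2].astype(np.float32)),np.median(L[m][:,2]))
    if n=="scene": cv2.imwrite("pics/e1.png",cv2.resize(p["pixels"][110:300,210:470],(798,583)))
E
```

```text
time_s: 17.75
position: [0.4654, 0.0836, 0.0278]
tool_rot: [2.393, 2.035, 0.0]
ft_force: [0.7, 0.2, -0.6]
gripper_width: 1.0
gripper_force: 0.0
time_s: 18.38
position: [0.4651, 0.0837, 0.218]
tool_rot: [2.392, 2.035, 0.002]
ft_force: [1.1, -0.4, 0.2]
gripper_width: 0.997
gripper_force: 0.0
time_s: 19.0
position: [0.4288, -0.1412, 0.2166]
tool_rot: [2.397, 2.028, 0.0]
ft_force: [0.9, 0.2, -0.2]
gripper_width: 1.0
gripper_force: 0.0
top 687 ((-0.07886085659265518, -0.0005070008337497711), (0.1100526750087738, 0.06050048768520355), 89.84380340576172) 0.06629379909377597
scene 750 ((-0.07773533463478088, 0.0024046823382377625), (0.06506069004535675, 0.1122220829129219), 0.03444569557905197) 0.06634899947536688
```

View pics/e1.png

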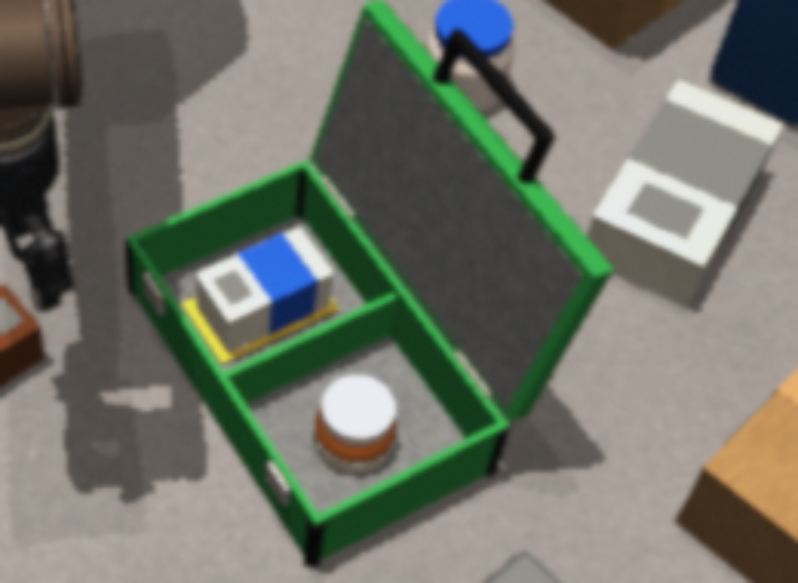

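The carton sits flat and square within the pad's outline, at crop px (265,285). The jar is upright at (357,420) and the lid rests open.

```bash
python3 -c "
from rig import arm
print(arm.hand_in())"
```

```text
the job is handed in; nothing more can be done
None
```

The job is handed in at about 19 s of the 64 s: the lid was guided open onto its stop without slamming, and the carton lies flat and square inside the pad's outline, about 3 mm off centre, with the gripper clear and the jar still upright.

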